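# Let the heel rest of a limb holder out by one hole

### The arm

A 6-joint arm with a two-finger parallel gripper is mounted at the origin on the work surface. World frame = base frame: x ahead of the robot, y to its left, z up, the work surface at z = 0. Lengths are in m, angles in degrees, forces in N, time in s.
With the tool pointing down it reaches from about 0.3 to 0.75 m from the base axis. Payload 8.5 kg.
Tool frame: the origin (TCP) lies on the centre line of the jaws, within the pads' length; the fingertips stand tips_ahead ahead of it and the grasp point (between the pads) lies 3 mm ahead of it (tips_ahead is the distance from the TCP to the fingertips, in m); z points along the fingers, y is the line along which they close (so a half turn about z gives the same grasp; the last joint's range is limited). The gripper opens to 85 mm and grips with 20 to 120 N. Pads are 22 mm wide; open, the fingers measure 114 mm over their backs; the gripper's body (76 mm by 85 mm) begins 54 mm behind the grasp point. The pads swing forward as they close: fully open they stand 13 mm farther back than shut.
Start: joints at [-81.721, 21.807, 74.336, -0, 83.858, -12.336], TCP at [0.194, -0.515, 0.253] pointing down, gripper open.
Joint ranges: [-178.18, 178.18], [-50.72, 133.34], [12.68, 142.11], [-81.47, 261.47], [9.98, 163.14], [-165.26, 165.26]. Speed limits (degrees/s): [136.94, 136.94, 180, 180, 180, 180].

### API

Orientations are given as a 3x3 rotation matrix whose columns are the frame's x, y, z axes.
In Python, from rig import observe, get_image, close_job, tips_ahead gives the robot as it stands.
- The arm moves only by the shell command python3 -m creep [FORCE], which reads ROWS from standard input. ROWS is a JSON list of rows, 1 to 10 of them, each written [[dx, dy, dz], turn, opening]: dx, dy, dz in fractions of the full range, 1 being 0.4 m, then a turn about the tool's z in fractions of the full range, 1 being 90 degrees, then the finger opening in m; each row shifts and turns the commanded pose from where the row before left it, along the tool's axes as they then stand; what a row does not reach is not made up. A row lasts 1/10 s, in which the tool goes at most 0.05 m and 8.59 degrees, less where a joint would pass 70% of its speed; a pose out of reach is approached as far as the arm can. The fingers move at their own pace and stop on an object; FORCE is the grip in N (left out, the last holds). Time passes only in rows, so rows that do not move let the fingers close. It prints the time, the measured TCP pose, the force, the opening and the grip force at its end. A shift or turn number past 1, either way, is cut back to 1. Input that does not fit is refused with a message, and nothing moves.
- observe(): the state, without advancing time (a new reading comes with each control period).
- get_image(name): name is "scene" or "side" or "wrist"; returns a dict with "pixels" (400x640x3 uint8, red, green, blue), "depth" (400x640 float32, m along the optical axis (not along the pixel's ray), 0 where there is no reading), "K" (3x3 intrinsics, pixels), "extrinsics" (4x4, takes a point from world to camera coordinates). Camera axes: x right, y down, z forward; pixel columns grow to the right and rows downward; lengths in m; the calibration is good to about 2 mm. A picture is of the moment at which its call begins.
- close_job(): hands the job in; it is judged then, once.
The state is a dict: "time_s": time; "q": joint angles; "qvel": joint speeds; "joint_efforts": joint torques, N m; "position": TCP position; "tool_rot": TCP orientation; "ft_force": force on the tool from outside, world axes, zero at the start; "wrist_torque": the same for the moment, N m; "grip_width": finger opening in m; "gripper_force": force on a finger pad.
Only numpy, scipy, OpenCV 4.12 (cv2) and the standard library are available. Lean on these libraries where they do the work, as an engineer would, in place of code of your own. Each camera call takes 0.05 s, during which the arm holds its last target. There are 200 camera calls.

### The job

Let the heel rest of the limb holder out by exactly one hole: press its snap button flush, slide the outer tube outwards with the button held in, and stop when the button has sprung fully out of the next hole. Do it gently, feeling for the force: never lean hard on the tube and never force it against the button. Leave everything else on the table alone.

Things in the scene. Friction and masses are not known exactly. Their poses are not given: they have to be found in the camera images.
- stand: Limb holder fixed to the table: steel foot plate 130 x 150 x 12 mm with a clamped post (top 123 to 153 mm) at its own -y end, carrying a level inner tube along +y. Origin on the table straight under the snap button; z up, +y points outwards, from the post along the tube to the heel cradle. Place and yaw vary, and the height at which post and tubes are clamped: find it by touch.
- sleeve (a joint): Outer tube: aluminium, 36 mm square, 250 mm long, level, top face 85 to 115 mm above the table. Slides along the stand's +y (out); 0 = button in first hole, grows outwards (m), 0.034 = next hole. 14 mm holes in its top at stand y 0, -34, -68 mm; ridge across its top, 7 mm high, at y +16 to +24 mm, to push on; cradle 60 mm high at y 135 to 215 mm (all at value 0). Friction 2 to 4 N.
- button (a joint): Snap button: round-topped steel pin 12 mm wide, 5.5 mm proud of the tube; does not slide along. Value (m): 0 out, 0.0055 flush. Spring 3 N at first touch, 6 N flush. Shut fingertips are wider than the hole: when flush they rest on the rigid tube. Then about 10 N outwards takes the tube over the dome; the wall keeps it down till the next hole, where it springs out and blocks the tube, play 1 mm.
- forceps: Steel forceps, 130 mm long, 7 mm high, lying near the tube; origin under its middle. Bystander.
- screwdriver: Black-handled screwdriver, 170 mm long, lying near the tube; origin under its middle. Bystander.
- dish: Round steel dish, 84 mm across, 35 mm high, beside the holder's foot; origin at the centre of its underside. Bystander.
- drill: Blue cordless surgical drill standing on its black battery, about 180 mm high; origin under the battery. Bystander.
- bone_model: White plastic long-bone model, 290 mm long, 32 mm high, lying on the table; origin under its middle. Bystander.
- rinse_bottle: White plastic bottle, 64 mm across, 170 mm high; origin at the centre of its underside. Bystander.

How it is judged (in metres and radians):
On the way, in this order (a step that is already met when the one before it is completed fails the run):
1. the button is pressed flush (its apex less than 1.5 mm above the tube face) in the first hole (value of joint button above 0.004 m and value of joint sleeve below 0.004 m), for 0.1 s.
2. the tube slides outwards with the button in, under the wall between the two holes (value of joint button above 0.005 m and value of joint sleeve between 0.012 and 0.028 m).
At the end, for the whole second after the job is handed in: the button stands in the second hole (button apex within 2.5 mm of that hole's centre along the tube), out by more than 4.5 mm above the tube face, and the tube is at rest (value of joint sleeve between 0.0315 and 0.0365 m and value of joint button below 0.001 m and velocity of joint sleeve between -0.01 and 0.01 m/s); the robot touches nothing.
It fails at once if the button and the tube are forced against each other with more than 20 N (contact force between button and sleeve above 20 N).
It fails at once if the robot presses on the tube with more than 30 N (contact force between any of the fingers, the arm and sleeve above 30 N).
It fails at once if the robot presses on the button with more than 25 N (contact force between any of the fingers, the arm and button above 25 N).
It fails at once if one of the loose bystanders is moved by more than 20 mm (distance of any of forceps, screwdriver, dish, drill, bone_model, rinse_bottle from where it was at the start of the episode above 0.02 m).
It also fails if it takes over 35 s, if anything falls off the work surface, if the arm or the gripper's body presses on something with over 40 N, if the wrist force passes 120 N, or if a joint passes its speed limit or range.

## Working session

There is one attempt and no reset: what is moved stays moved. The work goes in short steps, Python scripts to look and compute and a shell command to move; the robot and the scene stay as the last step left them, time stands still between calls to the robot, and variables do not carry over. Pictures are saved under pics/ and viewed, at most 10 in all, crops included, and the job is handed in when it is done.

```bash
mkdir -p pics; ls; python3 - <<'E'
from rig import *
import cv2,numpy as np
s=observe();print(s['position'],s['tool_rot'],s['ft_force'],s['grip_width'],tips_ahead)
ims=[]
for n in ['scene','side','wrist']:
    im=get_image(n);np.savez(''+n+'.npz',**im)
    cv2.imwrite(f'pics/{n}0.png',im['pixels'][:,:,::-1])
E
```

```text
pics
[ 0.1935976  -0.51450379  0.25270389] [[ 9.35962760e-01  3.52098908e-01 -2.65773496e-04]
 [ 3.52098899e-01 -9.35961610e-01  1.49310047e-03]
 [ 2.76965255e-04 -1.49106499e-03 -9.99998850e-01]] [ 1.20973446 -0.10103535  0.97100405] 0.085312159061639 0.022
```

View pics/scene0.png

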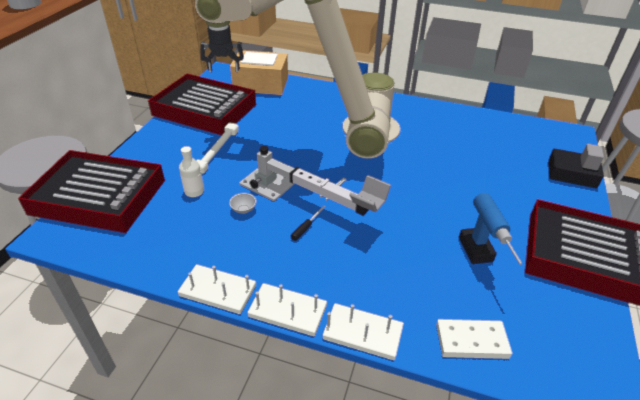

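View pics/side0.png

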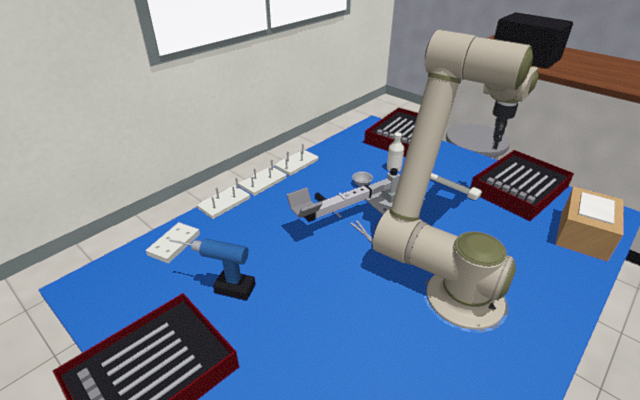

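The scene view shows the holder's post at about (265,160), the tube running to the cradle at about (372,195), the screwdriver at about (310,222), and the dish at (243,205). In the side view, the tube runs from about (385,190) to (305,205). Next I'll zoom in on both.

```bash
python3 - <<'E'
import cv2,numpy as np
a=np.load('scene.npz')['pixels'][140:220,240:400,::-1]
b=np.load('side.npz')['pixels'][160:230,280:420,::-1]
a=cv2.resize(a,(800,400),interpolation=cv2.INTER_CUBIC)
cv2.imwrite('pics/zs.png',a)
cv2.imwrite('pics/zd.png',cv2.resize(b,(800,400),interpolation=cv2.INTER_CUBIC))
E
```

```text
(no output)
```

View pics/zs.png

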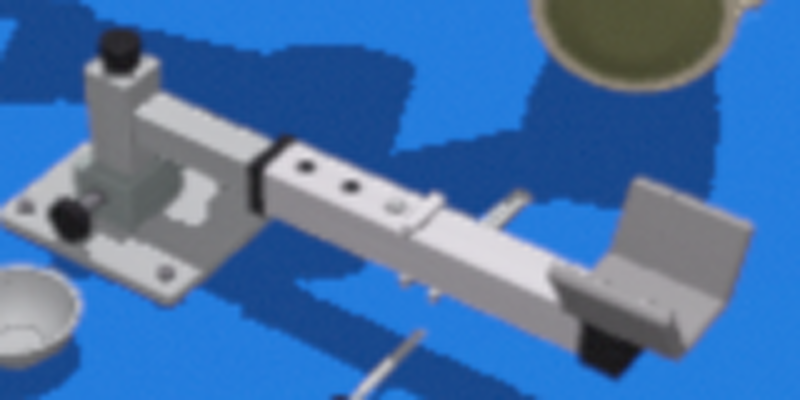

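View pics/zd.png

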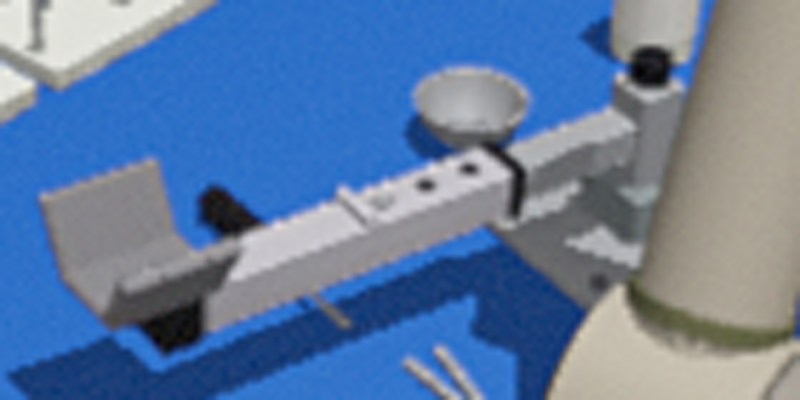

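The zooms show the button and two holes clearly. In the scene view, the button is at about (319.4,181.4) and the holes at (310.2,177.4) and (301.2,173.4). In the side view, the button is at (347.0,195.4) and the holes at (354.6,192.6) and (362.3,189.8). The ridge is just outward of the button.

```bash
cat > h.py <<'E'
import cv2,numpy as np
I={n:dict(np.load(f'{n}.npz')) for n in ('scene','side')}
def tri(a,b):
    P=[I[n]['K']@I[n]['extrinsics'][:3] for n in ('scene','side')]
    X=cv2.triangulatePoints(P[0],P[1],np.array(a,float).T,np.array(b,float).T);X=(X[:3]/X[3]).T
    r=[np.linalg.norm((lambda h:h[:,:2]/h[:,2:])(np.c_[X,np.ones(len(X))]@p.T)-np.array(q),axis=1) for p,q in zip(P,(a,b))]
    return X,r
def dep(n,u,v):
    im=I[n];d=float(np.median(im['depth'][int(round(v))-0:int(round(v))+1,int(round(u)):int(round(u))+1]))
    c=np.linalg.inv(im['K'])@[u*d,v*d,d];E=im['extrinsics'];return E[:3,:3].T@(c-E[:3,3])
def ray(n,u,v,z):
    im=I[n];E=im['extrinsics'];o=-E[:3,:3].T@E[:3,3];r=E[:3,:3].T@np.linalg.inv(im['K'])@[u,v,1];return o+r*(z-o[2])/r[2]
E
python3 - <<'E'
from h import *
np.set_printoptions(precision=4,suppress=True)
sc=[(319,181),(309.8,177),(300.8,173)];sd=[(346.6,195),(354.2,192.2),(361.9,189.4)]
X,r=tri(sc,sd);print(X,r)
for z in (.09,.1,.11): print(z,[ray('scene',*p,z)[:2] for p in sc],[ray('side',*p,z)[:2] for p in sd])
# tube top face: fit depth points along top in both views
for n,a,b in (('scene',(329,186),(347,194)),('side',(339,198.5),(324,204))):
    print(n,[dep(n,*(np.array(a)+(np.array(b)-a)*t)) for t in np.linspace(0,1,6)])
E
```

```text
[[ 0.5077 -0.0531  0.1048]
 [ 0.4987 -0.086   0.1046]
 [ 0.4891 -0.1191  0.1045]] [array([0.2998, 0.2135, 0.2175]), array([0.3422, 0.2435, 0.2479])]
0.09 [array([ 0.4913, -0.0576]), array([ 0.4821, -0.0912]), array([ 0.4725, -0.1248])] [array([ 0.5207, -0.0711]), array([ 0.5113, -0.1039]), array([ 0.5014, -0.1375])]
0.1 [array([ 0.503, -0.054]), array([ 0.4939, -0.0872]), array([ 0.4844, -0.1204])] [array([ 0.5121, -0.0601]), array([ 0.5028, -0.0925]), array([ 0.4931, -0.1258])]
0.11 [array([ 0.5147, -0.0503]), array([ 0.5057, -0.0831]), array([ 0.4963, -0.116 ])] [array([ 0.5036, -0.0491]), array([ 0.4944, -0.0811]), array([ 0.4847, -0.114 ])]
scene [array([ 0.5177, -0.0171,  0.1018]), array([ 0.5238, -0.0038,  0.1039]), array([0.5294, 0.0092, 0.1057]), array([0.531 , 0.021 , 0.1041]), array([0.5299, 0.0322, 0.1   ]), array([0.537 , 0.0452, 0.1032])]
side [array([ 0.5119, -0.017 ,  0.1076]), array([ 0.5173, -0.007 ,  0.1055]), array([0.5226, 0.003 , 0.1035]), array([0.5225, 0.0193, 0.1076]), array([0.5245, 0.0329, 0.1093]), array([0.5302, 0.0422, 0.1067])]
```

The rows are not in the units I measure in: shifts go in shares of 0.4 m and turns go in shares of 90 degrees. I convert before sending: 0.04 m is 0.1, 0.02 m is 0.05, -7.67 degrees is -0.0852.

```bash
echo '[[[0,0,0],-0.0852,0],[[0,0,0],-0.0852,0],[[0,0,0],-0.0852,0],[[0,0,0],-0.0852,0],[[0,0,0],-0.0852,0],[[0,0,0],-0.0852,0],[[0,0,0],-0.0852,0],[[0.05,0.0175,0],0,0],[[0.1,0.0325,0],0,0],[[0.1,0.0325,0],0,0]]' | python3 -m creep 60
echo '[[[0.1,0.0325,0],0,0],[[0.1,0.0325,0],0,0],[[0.1,0.0325,0],0,0],[[0.1,0.0325,0],0,0],[[0.1,0.0325,0],0,0],[[0.1,0.0325,0],0,0],[[0.1,0.0325,0],0,0],[[0.1,0.0325,0],0,0],[[0.075,0.025,0],0,0],[[0,0,0],0,0]]' | python3 -m creep
cat > w.py <<'E'
from rig import observe,tips_ahead
import numpy as np
np.set_printoptions(precision=4,suppress=True)
s=observe();R=s['tool_rot'];p=s['position'];T=np.array([.5084,-.0515,.110])
print(s['time_s'],p,'tip z',(p+R[:,2]*tips_ahead)[2],'yaw',np.degrees(np.arctan2(R[1,0],R[0,0])),'ft',s['ft_force'],'ft tool',R.T@s['ft_force'],'grip',s['grip_width'])
print('delta tool to tip target',R.T@(T-p-R[:,2]*tips_ahead))
E
python3 w.py
```

```text
time_s: 1.15
position: [0.2527, -0.4264, 0.2528]
tool_rot: [[0.272, 0.962, -0.0], [0.962, -0.272, 0.001], [0.001, -0.0, -1.0]]
ft_force: [0.1, 0.3, -0.2]
grip_width: -0.0001
gripper_force: 0.0
time_s: 2.15
position: [0.458, -0.1186, 0.2531]
tool_rot: [[0.266, 0.964, 0.0], [0.964, -0.266, 0.001], [0.001, -0.0, -1.0]]
ft_force: [-0.0, -0.0, -0.6]
grip_width: -0.0003
gripper_force: 0.0
2.15 [ 0.458  -0.1186  0.2531] tip z 0.23112175286039932 yaw 74.54849708362897 ft [-0.0424 -0.04   -0.5627] ft tool [-0.0503 -0.0301  0.5626] grip -0.00031269779098782127
delta tool to tip target [0.078  0.0307 0.1212]
```

To row units: 0.02 m is 0.05, 0.0157 m is 0.0393.

```bash
echo '[[[0.05,0.0375,0.025],0,0],[[0.05,0.0393,0.05],0,0],[[0,0,0.025],0,0],[[0,0,0],0,0]]' | python3 -m creep
python3 w.py; python3 - <<'E'
from rig import *
import cv2,numpy as np
im=get_image('wrist');np.savez('wrist1.npz',**im);cv2.imwrite('pics/w1.png',im['pixels'][:,:,::-1])
E
```

```text
time_s: 2.55
position: [0.4964, -0.0913, 0.2119]
tool_rot: [[0.27, 0.963, -0.003], [0.963, -0.27, 0.001], [0.0, -0.004, -1.0]]
ft_force: [-0.6, 0.3, 0.2]
grip_width: 0.0002
gripper_force: 0.0
2.55 [ 0.4964 -0.0913  0.2119] tip z 0.1898795220084319 yaw 74.32063829139453 ft [-0.6333  0.2507  0.1691] ft tool [ 0.0702 -0.678  -0.1667] grip 0.00015654371609260617
delta tool to tip target [0.0415 0.0011 0.0799]
```

View pics/w1.png

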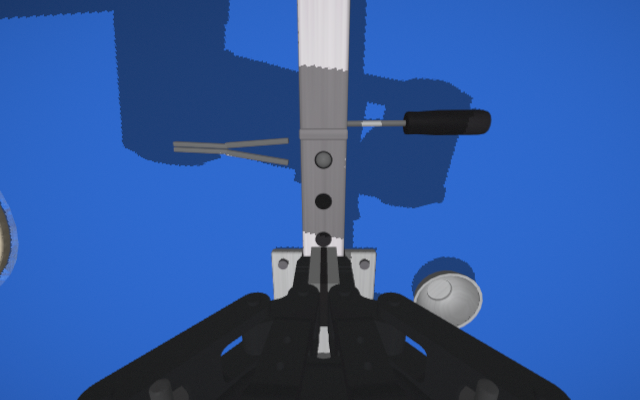

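The wrist view shows the button at (323,160), the holes at (323,201) and (323,239), and the ridge across rows ~129–139. The fingers are closed and centred on the tube at column ~323.

```bash
python3 - <<'E'
from h import *
from rig import observe
np.set_printoptions(precision=4,suppress=True)
I['w']=dict(np.load('wrist1.npz'));s=observe();R=s['tool_rot'];p=s['position']
for z in (.102,.1045,.107):
  o=R[:,0]
  for nm,u,v,dz in (('button',323,160,.004),('hole',323,201,0),('hole3',323,239,0),('ridge in',323.5,139,.006),('ridge out',323.5,129,.007)):
    q=ray('w',u,v,z+dz);print(z,nm,q,'rel tool',(R.T@(q-p))[:2])
print([dep('w',325,v) for v in (150,175,180,215)])
E
```

```text
0.102 button [ 0.5072 -0.0499  0.106 ] rel tool [ 0.0431 -0.0009]
0.102 hole [ 0.4978 -0.0833  0.102 ] rel tool [ 0.0084 -0.0009]
0.102 hole3 [ 0.4885 -0.1165  0.102 ] rel tool [-0.0261 -0.0009]
0.102 ridge in [ 0.512  -0.0344  0.108 ] rel tool [ 0.0593 -0.0005]
0.102 ridge out [ 0.514  -0.0273  0.109 ] rel tool [ 0.0666 -0.0005]
0.1045 button [ 0.5074 -0.0495  0.1085] rel tool [ 0.0435 -0.0009]
0.1045 hole [ 0.4981 -0.0825  0.1045] rel tool [ 0.0092 -0.0009]
0.1045 hole3 [ 0.4889 -0.1153  0.1045] rel tool [-0.0249 -0.0009]
0.1045 ridge in [ 0.5121 -0.0342  0.1105] rel tool [ 0.0595 -0.0005]
0.1045 ridge out [ 0.514  -0.0271  0.1115] rel tool [ 0.0668 -0.0005]
0.107 button [ 0.5075 -0.049   0.111 ] rel tool [ 0.044  -0.0009]
0.107 hole [ 0.4983 -0.0817  0.107 ] rel tool [ 0.01   -0.0009]
0.107 hole3 [ 0.4892 -0.1142  0.107 ] rel tool [-0.0237 -0.0008]
0.107 ridge in [ 0.5122 -0.0339  0.113 ] rel tool [ 0.0598 -0.0005]
0.107 ridge out [ 0.5141 -0.027   0.114 ] rel tool [ 0.067  -0.0005]
[array([ 0.5108, -0.0431,  0.1048]), array([ 0.5054, -0.0623,  0.1033]), array([ 0.5043, -0.0663,  0.1032]), array([ 0.4963, -0.0951,  0.1034])]
```

To row units: 0.022 m is 0.055, -0.001 m is -0.0025.

```bash
echo '[[[0.055,0,0.0375],0,0],[[0.055,-0.0025,0.05],0,0],[[0,0,0.05],0,0],[[0,0,0.035],0,0],[[0,0,0.005],0,0],[[0,0,0],0,0],[[0,0,0],0,0]]' | python3 -m creep
python3 w.py
```

```text
time_s: 3.3
position: [0.5085, -0.0491, 0.1435]
tool_rot: [[0.271, 0.963, 0.002], [0.963, -0.271, -0.001], [-0.0, 0.002, -1.0]]
ft_force: [-0.9, -1.0, 0.9]
grip_width: -0.0001
gripper_force: 0.0
3.3 [ 0.5085 -0.0491  0.1435] tip z 0.12150351364316714 yaw 74.26381186506309 ft [-0.8718 -0.9702  0.8933] ft tool [-1.1704 -0.5741 -0.8943] grip -0.00011189215476633293
delta tool to tip target [-0.0023  0.0005  0.0115]
```

To row units: 0.005 m is 0.0125, 0.003 m is 0.0075.

```bash
echo '[[[0,0,0.0125],0,0],[[0,0,0.0075],0,0],[[0,0,0],0,0],[[0,0,0],0,0]]' | python3 -m creep;python3 w.py
for i in 1 2; do echo '[[[0,0,0.0025],0,0],[[0,0,0],0,0]]' | python3 -m creep | grep -E 'pos|ft'; done
```

```text
time_s: 3.7
position: [0.5082, -0.0485, 0.1343]
tool_rot: [[0.27, 0.963, -0.0], [0.963, -0.27, 0.0], [-0.0, -0.0, -1.0]]
ft_force: [0.1, 0.3, 0.1]
grip_width: -0.0002
gripper_force: 0.0
3.7 [ 0.5082 -0.0485  0.1343] tip z 0.11232175111623058 yaw 74.30736333675304 ft [0.0949 0.2664 0.0605] ft tool [ 0.2822  0.0193 -0.0605] grip -0.0002460251462474641
delta tool to tip target [-0.0029  0.001   0.0023]
position: [0.5082, -0.0484, 0.1333]
ft_force: [0.2, -0.4, 0.9]
position: [0.5083, -0.0485, 0.1323]
ft_force: [-0.6, 0.0, 0.3]
```

To row units: 0.001 m is 0.0025.

```bash

echo '[[[0,0,0.0025],0,0],[[0,0,0],0,0]]' | python3 -m creep | grep -E 'pos|ft'
echo '[[[0,0,0.0025],0,0],[[0,0,0],0,0]]' | python3 -m creep | grep -E 'pos|ft'
echo '[[[0,0,0.0025],0,0],[[0,0,0],0,0]]' | python3 -m creep | grep -E 'pos|ft'
```

```text
position: [0.5083, -0.0485, 0.1315]
ft_force: [-0.3, 0.5, 3.2]
position: [0.5083, -0.0485, 0.1304]
ft_force: [0.0, -0.1, 4.4]
position: [0.5083, -0.0485, 0.1294]
ft_force: [-0.7, -0.1, 3.6]
```

To row units: 0.001 m is 0.0025.

```bash

echo '[[[0,0,0.0025],0,0],[[0,0,0],0,0]]' | python3 -m creep | grep -E 'pos|ft'
echo '[[[0,0,0.0025],0,0],[[0,0,0],0,0]]' | python3 -m creep | grep -E 'pos|ft'
echo '[[[0,0,0.0013],0,0],[[0,0,0],0,0]]' | python3 -m creep | grep -E 'pos|ft'
```

```text
position: [0.5083, -0.0485, 0.1284]
ft_force: [0.0, -0.3, 5.3]
position: [0.5083, -0.0485, 0.1274]
ft_force: [-1.1, -0.3, 4.9]
position: [0.5083, -0.0485, 0.127]
ft_force: [-0.6, 0.3, 6.1]
```

To row units: 0.0003 m is 0.0008.

```bash

echo '[[[0,0,0.0008],0,0],[[0,0,0],0,0]]' | python3 -m creep | grep -E 'pos|ft'
echo '[[[0,0,0.0008],0,0],[[0,0,0],0,0]]' | python3 -m creep | grep -E 'pos|ft'
```

```text
position: [0.5083, -0.0485, 0.1269]
ft_force: [-1.6, 0.6, 7.8]
position: [0.5083, -0.0485, 0.1269]
ft_force: [-1.3, 0.9, 10.1]
```

To row units: 0.001 m is 0.0025.

```bash

echo '[[[0.0025,0,0],0,0],[[0,0,0],0,0]]' | python3 -m creep | grep -E 'pos|ft'
echo '[[[0.0025,0,0],0,0],[[0,0,0],0,0]]' | python3 -m creep | grep -E 'pos|ft'; python3 w.py|head -1
```

```text
position: [0.5085, -0.0482, 0.1269]
ft_force: [-4.2, -3.6, 10.9]
position: [0.5087, -0.0473, 0.1269]
ft_force: [-3.4, -4.1, 9.9]
6.1 [ 0.5087 -0.0473  0.1269] tip z 0.10487655308009323 yaw 74.31758239792183 ft [-3.3632 -4.0528  9.8799] ft tool [-4.8287 -2.1351 -9.8729] grip -5.879126089538788e-05
```

To row units: 0.001 m is 0.0025.

```bash

echo '[[[0.0025,0,0],0,0],[[0,0,0],0,0]]' | python3 -m creep | grep -E 'pos|ft'
echo '[[[0.0025,0,0],0,0],[[0,0,0],0,0]]' | python3 -m creep | grep -E 'pos|ft'; python3 w.py|head -1
```

```text
position: [0.509, -0.0463, 0.1269]
ft_force: [-3.4, -3.9, 10.8]
position: [0.5093, -0.0455, 0.1269]
ft_force: [-3.7, -3.9, 10.5]
6.5 [ 0.5093 -0.0455  0.1269] tip z 0.10487442784268805 yaw 74.31598842560659 ft [-3.6952 -3.8658 10.4712] ft tool [ -4.7419  -2.5035 -10.4638] grip 0.00010946252648547
```

To row units: 0.001 m is 0.0025.

```bash

echo '[[[0.0025,0,0],0,0],[[0,0,0],0,0]]' | python3 -m creep | grep -E 'pos|ft'; python3 w.py|head -1
python3 - <<'E'
from rig import *
import cv2,numpy as np
a=get_image('scene');np.savez('scene2.npz',**a);b=get_image('side')
A=cv2.resize(a['pixels'][140:220,240:400,::-1],(800,400),interpolation=cv2.INTER_CUBIC)
cv2.imwrite('pics/zs2.png',A)
E
```

```text
position: [0.5097, -0.0446, 0.1269]
ft_force: [-2.2, -5.5, 9.6]
6.7 [ 0.5097 -0.0446  0.1269] tip z 0.10488609868414205 yaw 74.31163375309696 ft [-2.2438 -5.4611  9.6251] ft tool [-5.8841 -0.6714 -9.6139] grip -5.875029700256264e-05
```

View pics/zs2.png

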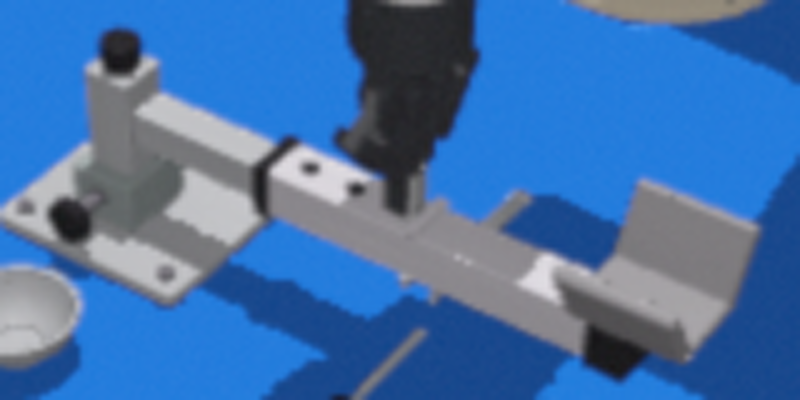

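The zoom shows both free holes shifted about 5–6 px outwards, now at (311,168) and (357,189). The tube has moved about 4 mm with the finger, which sits close to the ridge with the button under it. I'll keep pushing in small steps.

To row units: 0.001 m is 0.0025.

```bash

echo '[[[0.0025,0,0],0,0],[[0.0025,0,0],0,0],[[0,0,0],0,0]]' | python3 -m creep | grep -E 'pos|ft'
echo '[[[0.0025,0,0],0,0],[[0.0025,0,0],0,0],[[0,0,0],0,0]]' | python3 -m creep | grep -E 'pos|ft'
echo '[[[0.0025,0,0],0,0],[[0.0025,0,0],0,0],[[0,0,0],0,0]]' | python3 -m creep | grep -E 'pos|ft'; python3 w.py|head -1
```

```text
position: [0.5103, -0.043, 0.1269]
ft_force: [-3.0, -7.3, 9.2]
position: [0.5107, -0.0418, 0.1269]
ft_force: [-5.0, -11.4, 8.7]
position: [0.5116, -0.0387, 0.1269]
ft_force: [-0.5, -1.8, 7.9]
7.7 [ 0.5116 -0.0387  0.1269] tip z 0.10485960712822613 yaw 74.28368356935795 ft [-0.4885 -1.7802  7.9425] ft tool [-1.8541  0.0256 -7.9406] grip 8.923992992628355e-05
```

To row units: -0.002 m is -0.005, 0.001 m is 0.0025.

```bash

echo '[[[0,0,-0.005],0,0],[[0.0025,0,0],0,0],[[0.0025,0,0],0,0],[[0,0,0],0,0]]' | python3 -m creep | grep -E 'pos|ft'
echo '[[[0.0038,0,0],0,0],[[0.0038,0,0],0,0],[[0.0038,0,0],0,0],[[0.0038,0,0],0,0],[[0,0,0],0,0],[[0,0,0],0,0]]' | python3 -m creep | grep -E 'pos|ft'; python3 w.py|head -1
python3 - <<'E'
from rig import *
import cv2,numpy as np
a=get_image('scene');np.savez('scene3.npz',**a)
A=cv2.resize(a['pixels'][140:220,240:400,::-1],(800,400),interpolation=cv2.INTER_CUBIC)
cv2.imwrite('pics/zs3.png',A)
E
```

```text
position: [0.5116, -0.0364, 0.128]
ft_force: [-1.0, -4.6, 2.2]
position: [0.5132, -0.0303, 0.128]
ft_force: [0.1, -4.6, 0.7]
8.7 [ 0.5132 -0.0303  0.128 ] tip z 0.10604458808157145 yaw 74.3074679262271 ft [ 0.0949 -4.6238  0.7105] ft tool [-4.426   1.3417 -0.7096] grip -0.00022329980371460864
```

View pics/zs3.png

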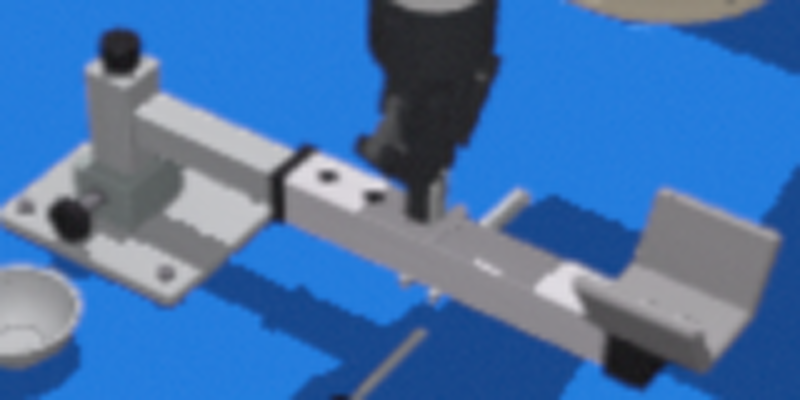

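The zoom shows the holes at (328,177) and (375,197), about half a pitch along. The sleeve is at roughly 17 mm, with about 17 mm left.

To row units: 0.0015 m is 0.0038.

```bash

echo '[[[0.0038,0,0],0,0],[[0.0038,0,0],0,0],[[0.0038,0,0],0,0],[[0.0038,0,0],0,0],[[0.0038,0,0],0,0],[[0.0038,0,0],0,0],[[0.0038,0,0],0,0],[[0,0,0],0,0],[[0,0,0],0,0]]' | python3 -m creep | grep -E 'pos|ft'; python3 w.py|head -1
echo '[[[0.0025,0,0],0,0],[[0.0025,0,0],0,0],[[0,0,0],0,0]]' | python3 -m creep | grep -E 'pos|ft'
echo '[[[0.0025,0,0],0,0],[[0,0,0],0,0]]' | python3 -m creep | grep -E 'pos|ft'
```

```text
position: [0.5161, -0.0196, 0.128]
ft_force: [0.1, 0.5, 0.3]
9.65 [ 0.5161 -0.0196  0.128 ] tip z 0.10604093721844274 yaw 74.30423365282054 ft [0.0887 0.5494 0.2966] ft tool [ 0.5532 -0.0634 -0.296 ] grip -0.00018033427918047562
position: [0.5166, -0.018, 0.1281]
ft_force: [-1.2, -1.5, -0.4]
position: [0.5172, -0.0169, 0.1283]
ft_force: [0.6, -0.3, 0.2]
```

```bash

python3 - <<'E'
from rig import *
import cv2,numpy as np
a=get_image('scene');np.savez('scene4.npz',**a);b=get_image('side')
A=cv2.resize(a['pixels'][140:220,240:400,::-1],(800,400),interpolation=cv2.INTER_CUBIC)
B=cv2.resize(b['pixels'][175:205,330:390,::-1],(400,200),interpolation=cv2.INTER_CUBIC)
C=cv2.resize(a['pixels'][160:190,290:350,::-1],(400,200),interpolation=cv2.INTER_CUBIC)
cv2.imwrite('pics/zs4.png',np.vstack([A,np.hstack([B,C])]))
E
```

```text
(no output)
```

View pics/zs4.png

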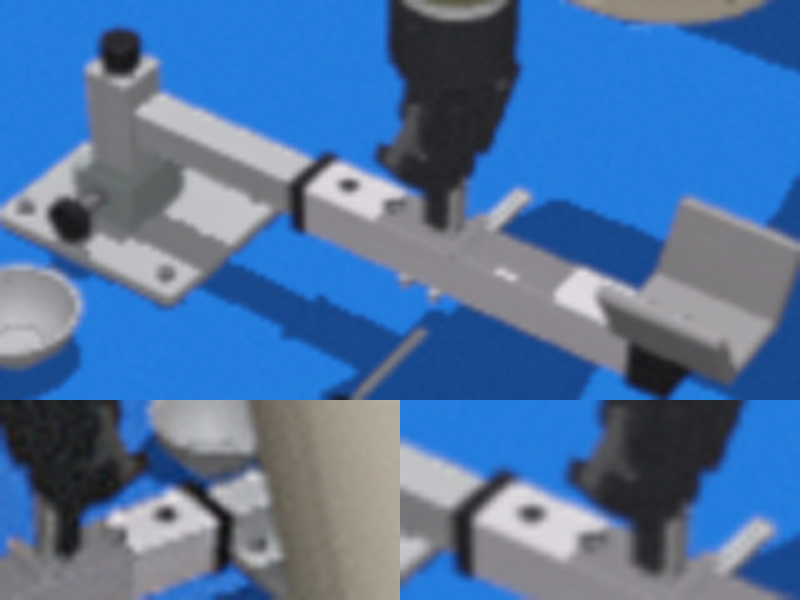

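The holes are now at (348,186) and about (395,205), so the sleeve is at roughly 32 mm and the button is showing in the second hole. Contact force has dropped to zero. I'll creep on gently until I feel a stop.

To row units: 0.0005 m is 0.0013.

```bash

for i in 1; do
echo '[[[0.0013,0,0],0,0],[[0,0,0],0,0]]' | python3 -m creep | grep -E 'pos|ft'
echo '[[[0.0013,0,0],0,0],[[0,0,0],0,0]]' | python3 -m creep | grep -E 'pos|ft'
echo '[[[0.0013,0,0],0,0],[[0,0,0],0,0]]' | python3 -m creep | grep -E 'pos|ft'; done
```

```text
position: [0.5172, -0.0166, 0.1283]
ft_force: [0.1, 0.7, -0.8]
position: [0.5173, -0.0162, 0.1283]
ft_force: [0.1, -0.0, 0.1]
position: [0.5174, -0.0157, 0.1282]
ft_force: [-0.1, 0.1, -0.7]
```

To row units: 0.0005 m is 0.0013.

```bash

echo '[[[0.0013,0,0],0,0],[[0,0,0],0,0]]' | python3 -m creep | grep -E 'pos|ft'
echo '[[[0.0013,0,0],0,0],[[0,0,0],0,0]]' | python3 -m creep | grep -E 'pos|ft'
echo '[[[0.0013,0,0],0,0],[[0,0,0],0,0]]' | python3 -m creep | grep -E 'pos|ft'
```

```text
position: [0.5176, -0.0152, 0.1282]
ft_force: [0.7, -0.5, 0.3]
position: [0.5177, -0.0148, 0.1282]
ft_force: [0.5, -0.6, -0.1]
position: [0.5178, -0.0145, 0.1282]
ft_force: [-0.2, -1.1, 0.9]
```

To row units: 0.0004 m is 0.001.

```bash

echo '[[[0.001,0,0],0,0],[[0,0,0],0,0]]' | python3 -m creep | grep -E 'pos|ft'
echo '[[[0.001,0,0],0,0],[[0,0,0],0,0]]' | python3 -m creep | grep -E 'pos|ft'
```

```text
position: [0.5179, -0.014, 0.1282]
ft_force: [-0.7, -2.3, 0.1]
position: [0.518, -0.0135, 0.1282]
ft_force: [-1.6, -2.5, -0.2]
```

To row units: 0.0004 m is 0.001.

```bash

echo '[[[0.001,0,0],0,0],[[0,0,0],0,0]]' | python3 -m creep | grep -E 'pos|ft'
echo '[[[0.001,0,0],0,0],[[0,0,0],0,0]]' | python3 -m creep | grep -E 'pos|ft'
```

```text
position: [0.5182, -0.0131, 0.1282]
ft_force: [-0.4, -2.0, -0.6]
position: [0.5183, -0.0127, 0.1282]
ft_force: [-0.4, -1.8, -0.7]
```

To row units: -0.03 m is -0.075, -0.02 m is -0.05.

```bash

echo '[[[-0.005,0,0],0,0],[[0,0,-0.025],0,0],[[0,0,-0.075],0,0],[[-0.05,0,-0.075],0,0],[[-0.075,0,-0.03],0,0],[[-0.075,0,0],0,0],[[0,0,0],0,0],[[0,0,0],0,0]]' | python3 -m creep | grep -E 'pos|ft'
python3 - <<'E'
from rig import *
import cv2,numpy as np
im=get_image('wrist');s=observe();np.savez('wrist2.npz',p=s['position'],R=s['tool_rot'],**im)
cv2.imwrite('pics/w2.png',cv2.resize(im['pixels'][90:270,240:400,::-1],None,fx=3.3,fy=3.3,interpolation=cv2.INTER_CUBIC))
E
```

```text
position: [0.4961, -0.0918, 0.2108]
ft_force: [0.5, 0.0, 0.7]
```

View pics/w2.png

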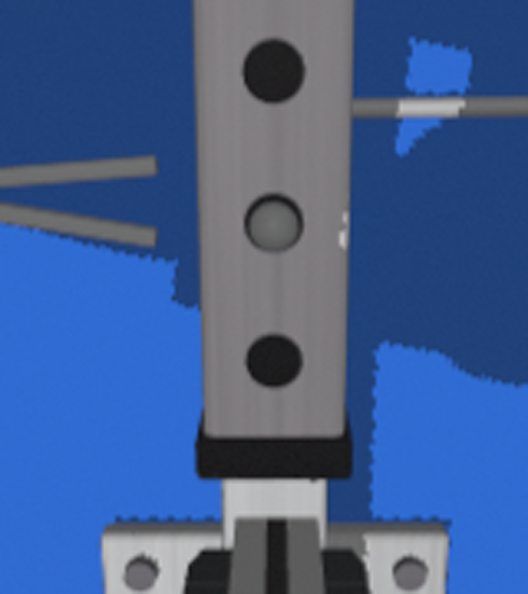

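The middle hole at crop (274,222) now holds the button, and the two outer holes at (274,70) and (274,361) are empty and dark. I'll check the sleeve value and the button height numerically.

```bash
python3 - <<'E'
from h import *
np.set_printoptions(precision=4,suppress=True)
for f in ('wrist1','wrist2'):
    I['w']=dict(np.load(f+'.npz')); P=(323,201,239) if f=='wrist1' else 0
    pts=[(323,201),(323,239)] if f=='wrist1' else [(240+274/3.3-.35,90+v/3.3-.35) for v in (70,222,361)]
    print(f,[ray('w',*q,.1047)@[.2706,.9627,0] for q in pts])
    bv=(323,160) if f=='wrist1' else (240+274/3.3,90+226/3.3)
    for dz in (0,.004): print(' button',ray('w',*bv,.1047+dz)@[.2706,.9627,0])
    d=I['w']['depth'];u,v=map(int,map(round,bv))
    print(' depth btn',np.median(d[v-3:v+4,u-3:u+4]),d[v-1:v+2,u-1:u+2].mean(),'tube L/R',np.median(d[v-4:v+5,u-17:u-11]),np.median(d[v-4:v+5,u+11:u+17]))
    if f=='wrist1': pass
E
```

```text
wrist1 [np.float64(0.05541990115495911), np.float64(0.021376304493748777)]
 button 0.08899946653733508
 button 0.08971143784290132
 depth btn 0.22363463 0.22340468 tube L/R 0.22906172 0.22879945
wrist2 [np.float64(0.12493811978385712), np.float64(0.09099857300953457), np.float64(0.05686082699669549)]
 button 0.08978786668075472
 button 0.09047761555819142
 depth btn 0.22226891 0.22185735 tube L/R 0.22725594 0.22736107
```

```bash
python3 -c "
from rig import *
print(close_job())"
```

```text
the job is handed in; nothing more can be done
None
```

The heel rest is out by one hole and handed in; no verdict came back, but the last wrist image puts the tube at about 35 mm, the button about 5 mm proud in the second hole and the robot clear.

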